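# Wind the bench screw press down by one turn

## Robot

A 6-joint arm with a two-finger parallel gripper is mounted at the origin on the work surface. World frame = base frame: x ahead of the robot, y to its left, z up, the work surface at z = 0. Lengths are in m, angles in rad, forces in N, time in s.
With the tool pointing down it reaches from about 0.35 to 0.8 m from the base axis. Payload 7.3 kg.
Tool frame: the origin (TCP) lies between the finger pads, 19 mm behind the fingertips; this is the grasp point; z points along the fingers, y is the line along which they close (so a half turn about z gives the same grasp; the last joint's range is limited). The gripper opens to 85 mm and grips with 20 to 120 N. Pads are 22 mm wide; open, the fingers measure 114 mm over their backs; the gripper's body (76 mm by 85 mm) begins 54 mm behind the grasp point. The pads swing forward as they close: fully open they stand 13 mm farther back than shut.
Start: joints at [1.102, 0.342, 1.524, -0, 1.275, -0.146], TCP at [0.167, 0.498, 0.25] pointing down, gripper open.
Joint ranges: [-2.53, 2.53], [-0.77, 2.02], [0.04, 2.7], [-1, 4.14], [0.28, 2.66], [-3.11, 3.11]. Speed limits (rad/s): [2.57, 2.57, 3.14, 3.14, 3.14, 3.14].

## Interface

Orientations are given as a unit quaternion [w, x, y, z].
In Python, from rig import robot gives the robot as it stands.
- The arm moves only by the shell command python3 shift.py 'ROWS' [OPENING]. ROWS is 1 to 5 rows, one to a line, with the numbers parted by spaces; each row has 4 numbers: dx, dy, dz in m, then a turn about the tool's z in rad; each row is the pose to reach, as a shift and turn from the pose commanded when the command began, along the tool's axes at that moment; what a row does not reach only later rows make up. A row lasts 1/10 s, in which the tool goes at most 0.05 m and 0.15 rad, less where a joint would pass 70% of its speed; a pose out of reach is approached as far as the arm can. OPENING is the finger opening in m, set as the command begins (- or left out keeps the last). The fingers move at their own pace and stop on an object; the grip force is fixed at half the most. Time passes only in rows, so rows that do not move let the fingers close. It prints the time, the measured TCP pose, the force, the opening and the grip force at its end. Input that does not fit is refused with a message, and nothing moves.
- robot.get_obs(): the state, without advancing time (a new reading comes with each control period).
- robot.read_camera(name): name is "side" or "top" or "wrist"; returns a dict with "img" (420x560x3 uint8, red, green, blue), "fx", "fy", "cx", "cy" (pixels), "R" (3x3) and "t" (3): a world point X has camera coordinates R X + t. Camera axes: x right, y down, z forward; pixel columns grow to the right and rows downward; lengths in m; the calibration is good to about 2 mm. A picture is of the moment at which its call begins. There is no depth.
- robot.hand_in(): hands the job in; it is judged then, once.
The state is a dict: "clock": time; "qpos": joint angles; "qvel": joint speeds; "tau": joint torques, N m; "eef_pos": TCP position; "orientation": TCP orientation; "force": force on the tool from outside, world axes, zero at the start; "ft_torque": the same for the moment, N m; "opening": finger opening in m; "gripper_force": force on a finger pad.
Only numpy, scipy, OpenCV 4.12 (cv2) and the standard library are available. Lean on these libraries where they do the work, as an engineer would, in place of code of your own. Each camera call takes 0.05 s, during which the arm holds its last target. There are 200 camera calls.

## Task

Push the hand wheel of the bench screw press round by its upright handle, clockwise seen from above, through exactly one full turn, so that the pressing plate comes down by one turn of the screw and the handle stands again where it began. Only push the handle from its side with the fingertips or the outside of the fingers: do not take it between the fingers, and do not turn the wheel the wrong way. Then move clear, leaving the bottle, hammer, collar and block on the bench where they are.

Things in the scene. Friction and masses are not known exactly. Their poses are not given: they have to be found in the camera images.
- press: Blue bench screw press, fixed to the bench, at any yaw: base plate 150 x 210 x 22 mm, two steel columns, blue cross-beam 200 mm long with its top 182 mm above the bench; the hand wheel lies level on top. The 70 mm square pressing plate under the beam sinks 10 mm per turn; the wheel keeps its height. Origin: centre of the underside, on the vertical screw axis; z up.
- hub (a point): Point on the axis of the dark steel hand wheel, 217 mm above the bench, level with the handle's foot. The wheel has three spokes; rim 176 mm outside diameter, 16 mm thick, its top 218 mm above the bench; hub 48 mm across, its top 224 mm up. The bare 16 mm screw stands out of the hub to 254 mm above the bench and sinks 10 mm per turn.
- handle: Upright black handle on the wheel's rim above the end of one spoke, 80 mm from the wheel's axis: a round grip of 26 mm diameter (20 mm at its top), 72 mm tall. Origin: centre of its foot, 217 mm above the bench; z up along the handle (top at 289 mm); the grip revolves freely about its own axis. Nothing else rises above the rim near it except the screw on the wheel's axis.
- wheel (a joint): Angle of the hand wheel in rad: 0 at the start, growing clockwise seen from above; one full turn is 6.283. It turns freely from -1.0 to 8.5 (no stop or click at one turn). Rubbing friction of about 0.22 N m (some 3 N at the handle) holds it where it is left; it hardly coasts.
- oil_bottle: Loose yellow plastic bottle with black cap, 52 mm diameter, 130 mm tall; leave alone. Origin: centre of the underside.
- hammer: Loose hammer lying on the bench; leave alone. Origin at its underside, near its middle.
- collar: Loose steel collar, 54 mm outside, 28 mm bore, 22 mm high; leave alone. Origin: centre of the underside.
- vee_block: Loose steel block 60 x 40 x 40 mm with a groove along its top; leave alone. Origin: centre of the underside.

How it is judged:
By the outcome, as a careful person would: the job done as asked, in the order asked, and still so for the second after the job is handed in, with the robot touching nothing.
It also fails if it takes over 58 s, if anything falls off the work surface, if the arm or the gripper's body presses on something with over 40 N, if the wrist force passes 120 N, or if a joint passes its speed limit or range.

## Working session

There is one attempt and no reset: what is moved stays moved. The work goes in short steps, Python scripts to look and compute and a shell command to move; the robot and the scene stay as the last step left them, time stands still between calls to the robot, and variables do not carry over. Pictures are saved under pics/ and viewed, at most 10 in all, crops included, and the job is handed in when it is done.

```bash
ls; mkdir -p pics; python3 - <<'E'
from rig import robot
import cv2,numpy as np
o=robot.get_obs();print(o['clock'],o['eef_pos'],o['orientation'],o['opening'])
for n in("top","side"):
    c=robot.read_camera(n);cv2.imwrite(f"pics/{n}0.png",c["img"][:,:,::-1]);np.savez(f"{n}0.npz",**c);print(n,c["fx"],c["cx"],c["cy"],c["R"],c["t"])
E
```

```text
pics
rig.py
shift.py
0.0 [0.16635772 0.49755487 0.24931284] [-2.41490649e-04  1.60703792e-01  9.87002364e-01 -7.52847539e-04] 0.08545753695610724
top 436.5684802675416 280.49063050790716 209.50038249720947 [[-0.02730915 -0.99960734 -0.00627564]
 [-0.99456866  0.02780119 -0.10030089]
 [ 0.10043597  0.00350243 -0.99493736]] [-0.00788444  0.55086138  1.2507342 ]
side 469.3271974412241 277.6776831601381 208.80889559404227 [[-0.99767625 -0.06779884 -0.00673965]
 [-0.02682349  0.48178229 -0.87588032]
 [ 0.06263071 -0.87366421 -0.48248135]] [0.54575323 0.14501219 1.42987899]
```

View pics/top0.png

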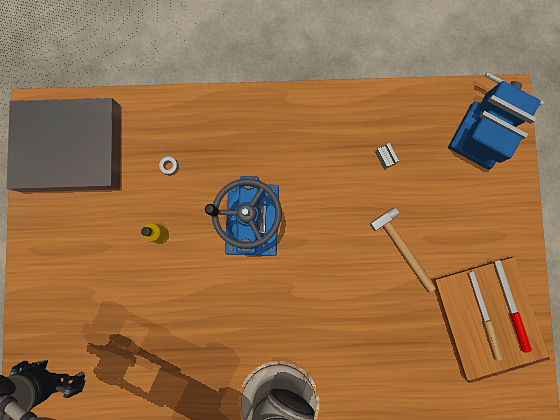

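View pics/side0.png

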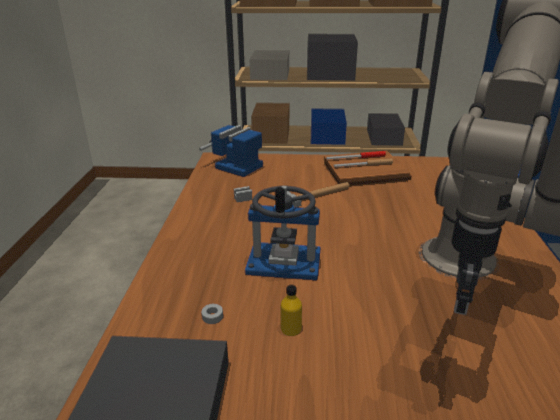

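The top view shows the wheel centred near px (246,212), with the handle top at (211,210) on its +y side and the bottle at (153,231). In the side view the handle is at about (281,198) and the wheel rim around (283,201).

```bash
cat > h.py <<'E'
import numpy as np,cv2
def ray(c,u,v,z):
    d=c["R"].T@np.array([(u-c["cx"])/c["fx"],(v-c["cy"])/c["fy"],1.]);o=-c["R"].T@c["t"]
    return o+d*(z-o[2])/d[2]
def proj(c,X):
    p=c["R"]@np.array(X)+c["t"];return c["fx"]*p[0]/p[2]+c["cx"],c["fy"]*p[1]/p[2]+c["cy"]
E
python3 - <<'E'
from h import *
c=np.load("top0.npz");s=np.load("side0.npz");im=c["img"];
crop=im[160:270,130:300,::-1];a=cv2.resize(crop,None,fx=4,fy=4,interpolation=cv2.INTER_NEAREST)
b=cv2.resize(s["img"][170:280,235:335,::-1],None,fx=4,fy=4,interpolation=cv2.INTER_NEAREST)
cv2.imwrite("pics/crop.png",cv2.resize(crop,None,fx=4.5,fy=4.5,interpolation=cv2.INTER_NEAREST));cv2.imwrite("pics/crops.png",b)
g=im.astype(int);m=((g.max(2)<50)).astype(np.uint8)
n,l,st,ce=cv2.connectedComponentsWithStats(m[160:270,130:300])
for i in range(1,n):
    if st[i,4]>20:print(st[i]+[130,160,0,0,0],ce[i]+[130,160])
# rim: grey, dark pixels, outer boundary
gr=((g.max(2)-g.min(2)<22)&(g.max(2)<125)).astype(np.uint8);gr[:160]=0;gr[270:]=0;gr[:,:190]=0;gr[:,300:]=0
k=max(cv2.findContours(gr,cv2.RETR_EXTERNAL,cv2.CHAIN_APPROX_NONE)[0],key=cv2.contourArea)
print(cv2.boundingRect(k),cv2.fitEllipse(k[k[:,0,0]>222]))
e=cv2.fitEllipse(k[k[:,0,0]>222]);print(ray(c,*e[0],.212))
for p,z in(((246,212),.254),((211,210),.289),((153,231),.13)):print(ray(c,*p,z))
E
```

```text
[205 204  16  14  92] [212.98913043 210.98913043]
[256 204   5  27  44] [258.43181818 218.72727273]
(205, 176, 77, 76) ((246.84088134765625, 213.16403198242188), (66.80219268798828, 70.61304473876953), 15.173421859741211)
[0.52496613 0.06069903 0.212     ]
[0.523861   0.05925929 0.254     ]
[0.52740586 0.13777795 0.289     ]
[0.49168322 0.32022574 0.13      ]
```

View pics/crop.png

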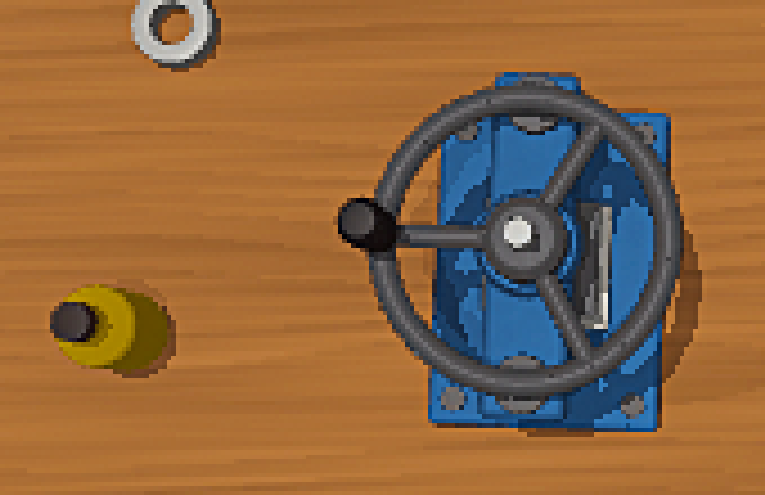

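The crop puts the handle top at px (209.6,208.4) and the screw top at (245.1,211.6). The spoke runs to the left, and the bottle cap is well away from it. I'll refine those points, then square the tool to the world axes and close the fingers.

```bash
python3 - <<'E'
from h import *
c=np.load("top0.npz")
H=ray(c,245.1,211.6,.254);T=ray(c,209.6,208.9,.289);print(H,T,np.linalg.norm((T-H)[:2]))
s=np.load("side0.npz");m=(s["img"].max(2)<40).astype(np.uint8);m[:,:270]=0;m[:,295:]=0;m[:180]=0;m[225:]=0
n,l,st,ce=cv2.connectedComponentsWithStats(m);print([ (st[i],ce[i]) for i in range(1,n) if st[i,4]>15])
print(proj(s,T),proj(s,T-[0,0,.072]),proj(s,H))
E
python3 shift.py '0 0 -0.01 -0.11
0 0 -0.02 -0.22
0 0 -0.02 -0.323
0 0 -0.02 -0.323' 0
python3 -c "
from rig import robot;o=robot.get_obs();print(o['eef_pos'],o['orientation'],o['force'],o['qpos'])"
```

```text
[0.52488858 0.06140739 0.254     ] [0.53007224 0.14101195 0.289     ] 0.07977315715005484
[(array([275, 188,  19,  25, 259], dtype=int32), array([281.05791506, 200.50965251])), (array([270, 215,  25,   3,  40], dtype=int32), array([281.375, 216.375]))]
(np.float64(279.79065085423235), np.float64(187.54116181970724)) (np.float64(279.9156052696337), np.float64(212.1012406866531)) (np.float64(283.5906813384257), np.float64(186.20779745690035))
clock: 0.5
eef_pos: [0.1665, 0.4978, 0.2699]
orientation: [-0.0, -0.001, 1.0, -0.0]
force: [-0.5, 0.5, -0.2]
opening: 0.0282
gripper_force: 0.0
[0.16648791 0.49779028 0.26988198] [-6.30038548e-05 -5.06926247e-04  9.99999863e-01 -1.18483605e-04] [-0.47884382  0.45758369 -0.20135174] [ 1.10196244e+00  3.26929177e-01  1.49004491e+00  5.36351851e-06
  1.32488690e+00 -4.69849043e-01]
```

```bash

python3 shift.py '-0.03 -0.035 0 0
-0.06 -0.07 0 0
-0.09 -0.105 0 0
-0.12 -0.14 0 0
-0.15 -0.175 0 0' 
python3 shift.py '-0.03 -0.035 0 0
-0.06 -0.07 0 0
-0.09 -0.105 0 0
-0.12 -0.14 0 0
-0.15 -0.175 0 0' 
python3 shift.py '-0.003 -0.008 0 0
-0.003 -0.008 0.008 0
-0.003 -0.008 0.008 0' 
python3 - <<'E'
from h import *
from rig import robot
a=[robot.read_camera(n) for n in("top","side")]
x=cv2.resize(a[0]["img"][140:280,180:300],None,fx=3.3,fy=3.3);y=cv2.resize(a[1]["img"][140:280,225:345],None,fx=3.3,fy=3.3)
cv2.imwrite("pics/c2.png",np.hstack([x,y])[:,:,::-1]);print(robot.get_obs()['eef_pos'])
E
```

```text
clock: 1.0
eef_pos: [0.3172, 0.3213, 0.2697]
orientation: [-0.0, 0.001, 1.0, -0.0]
force: [0.6, 0.2, 0.0]
opening: -0.0001
gripper_force: 0.0
clock: 1.5
eef_pos: [0.4673, 0.1462, 0.2696]
orientation: [-0.0, 0.002, 1.0, 0.0]
force: [0.4, 0.9, -0.1]
opening: -0.0003
gripper_force: 0.0
clock: 1.8
eef_pos: [0.4682, 0.1405, 0.2605]
orientation: [-0.002, 0.0, 1.0, 0.0]
force: [1.1, 1.1, -0.3]
opening: 0.0001
gripper_force: 0.0
[0.4684949  0.14115544 0.26159662]
```

View pics/c2.png

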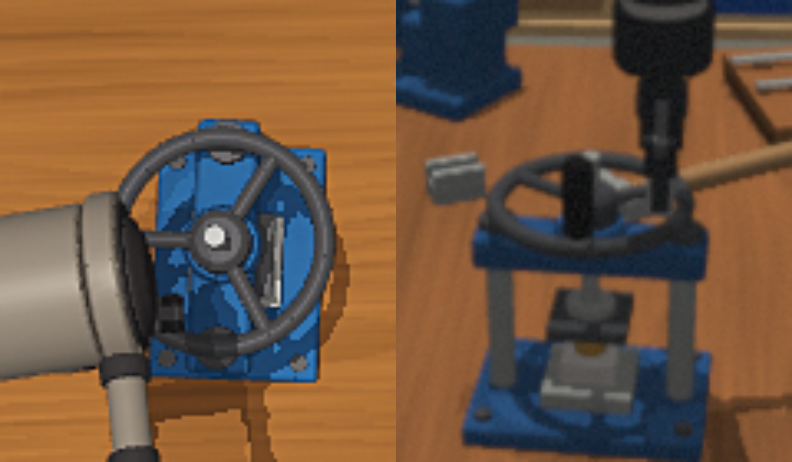

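The side view shows the closed fingertips beside the handle, at the right height and clear of the rim. I'll move in to contact.

```bash

python3 shift.py '-0.01 0 0 0
-0.02 0 0 0
-0.028 0 0 0
-0.028 0 0 0' |egrep 'eef|force: \['
for i in 1; do
python3 shift.py '-0.002 0 0 0
-0.002 0 0 0' |egrep 'eef|force: \['
python3 shift.py '-0.002 0 0 0
-0.002 0 0 0' |egrep 'eef|force: \['
python3 shift.py '-0.002 0 0 0
-0.002 0 0 0' |egrep 'eef|force: \['
python3 shift.py '-0.002 0 0 0
-0.002 0 0 0' |egrep 'eef|force: \['
python3 shift.py '-0.002 0 0 0
-0.002 0 0 0' |egrep 'eef|force: \['
done
```

```text
eef_pos: [0.4988, 0.1401, 0.2618]
force: [0.4, 0.1, 0.3]
eef_pos: [0.4996, 0.1399, 0.2619]
force: [0.2, 0.3, -0.3]
eef_pos: [0.5017, 0.1399, 0.2621]
force: [-0.3, 0.3, 0.5]
eef_pos: [0.5038, 0.14, 0.2621]
force: [0.9, 0.1, -0.8]
eef_pos: [0.5058, 0.14, 0.262]
force: [-0.1, -0.3, 0.3]
eef_pos: [0.5078, 0.1399, 0.262]
force: [0.1, 0.4, -0.6]
```

```bash

python3 shift.py '-0.002 0 0 0
-0.002 0 0 0' |egrep 'eef|force: \['
python3 shift.py '-0.002 0 0 0
-0.002 0 0 0' |egrep 'eef|force: \['
python3 shift.py '-0.002 0 0 0
-0.002 0 0 0' |egrep 'eef|force: \['
python3 - <<'E'
from h import *
from rig import robot
a=[robot.read_camera(n) for n in("top","side")]
x=cv2.resize(a[0]["img"][140:280,180:300],None,fx=3.3,fy=3.3);y=cv2.resize(a[1]["img"][140:280,225:345],None,fx=3.3,fy=3.3)
cv2.imwrite("pics/c3.png",np.hstack([x,y])[:,:,::-1]);print(robot.get_obs()['eef_pos'])
E
```

```text
eef_pos: [0.5095, 0.14, 0.2619]
force: [-1.3, 0.6, 0.3]
eef_pos: [0.5116, 0.14, 0.262]
force: [-1.7, 1.3, 1.1]
eef_pos: [0.5137, 0.14, 0.262]
force: [-2.0, 1.0, 0.5]
[0.51371762 0.13998337 0.26197358]
```

View pics/c3.png

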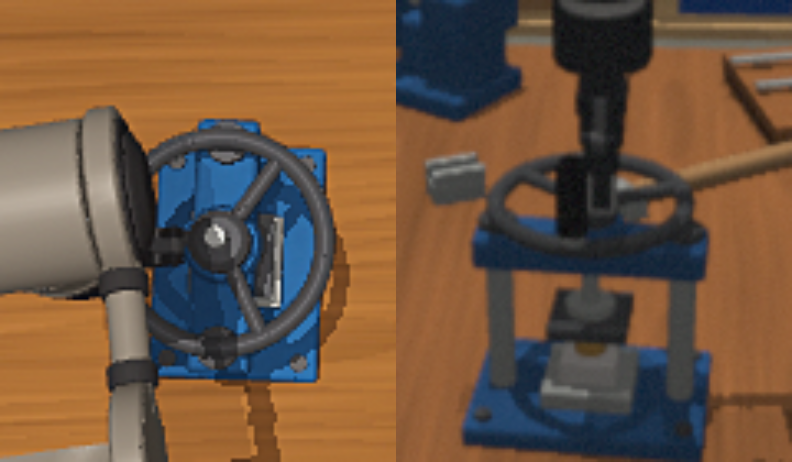

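Contact came at about TCP x = 0.5085. The wheel has since turned about 0.06 rad clockwise; the handle is at crop px (572,195) in the side view. Next, the circle waypoints.

```bash
python3 - <<'E'
import numpy as np
h=np.array([.525,.061]);p=np.array([.5137,.140])
for k in range(8):
    L=[]
    for i in range(5):
        t=np.radians(98-9*(5*k+i+1));q=np.round(h+.08*np.array([np.cos(t),np.sin(t)])-[.0007,0],3)
        L.append("%.3f %.3f 0 0"%(-(q-p)[0],(q-p)[1]))
    p=q;print("'"+";".join(L)+"'",q)
E
```

```text
'-0.012 0.001 0 0;-0.024 0.000 0 0;-0.036 -0.003 0 0;-0.048 -0.008 0 0;-0.058 -0.015 0 0' [0.572 0.125]
'-0.010 -0.008 0 0;-0.018 -0.018 0 0;-0.024 -0.029 0 0;-0.029 -0.041 0 0;-0.032 -0.053 0 0' [0.604 0.072]
'-0.000 -0.012 0 0;0.001 -0.025 0 0;0.004 -0.037 0 0;0.009 -0.049 0 0;0.016 -0.059 0 0' [0.588 0.013]
'0.008 -0.010 0 0;0.018 -0.018 0 0;0.029 -0.024 0 0;0.040 -0.029 0 0;0.053 -0.031 0 0' [ 0.535 -0.018]
'0.012 -0.001 0 0;0.025 0.000 0 0;0.037 0.003 0 0;0.048 0.008 0 0;0.059 0.015 0 0' [ 0.476 -0.003]
'0.009 0.008 0 0;0.017 0.018 0 0;0.024 0.029 0 0;0.028 0.041 0 0;0.031 0.053 0 0' [0.445 0.05 ]
'0.001 0.012 0 0;-0.001 0.025 0 0;-0.004 0.037 0 0;-0.009 0.049 0 0;-0.015 0.059 0 0' [0.46  0.109]
'-0.009 0.010 0 0;-0.018 0.018 0 0;-0.029 0.024 0 0;-0.041 0.029 0 0;-0.053 0.031 0 0' [0.513 0.14 ]
```

```bash

python3 shift.py '-0.012 0.001 0 0
-0.024 0 0 0
-0.036 -0.003 0 0
-0.048 -0.008 0 0
-0.058 -0.015 0 0' |egrep 'eef|force: \['
python3 shift.py '-0.01 -0.008 0 0
-0.018 -0.018 0 0
-0.024 -0.029 0 0
-0.029 -0.041 0 0
-0.032 -0.053 0 0' |egrep 'eef|force: \['
python3 - <<'E'
from h import *
from rig import robot
a=[robot.read_camera(n) for n in("top","side")]
x=cv2.resize(a[0]["img"][140:280,180:300],None,fx=3.3,fy=3.3);y=cv2.resize(a[1]["img"][140:280,225:345],None,fx=3.3,fy=3.3)
cv2.imwrite("pics/c4.png",np.hstack([x,y])[:,:,::-1]);print(robot.get_obs()['eef_pos'])
E
```

```text
eef_pos: [0.5717, 0.1249, 0.2618]
force: [-4.1, -0.1, 0.9]
eef_pos: [0.6051, 0.0717, 0.2635]
force: [-1.6, 4.5, 5.9]
[0.60499878 0.07023595 0.26268179]
```

View pics/c4.png

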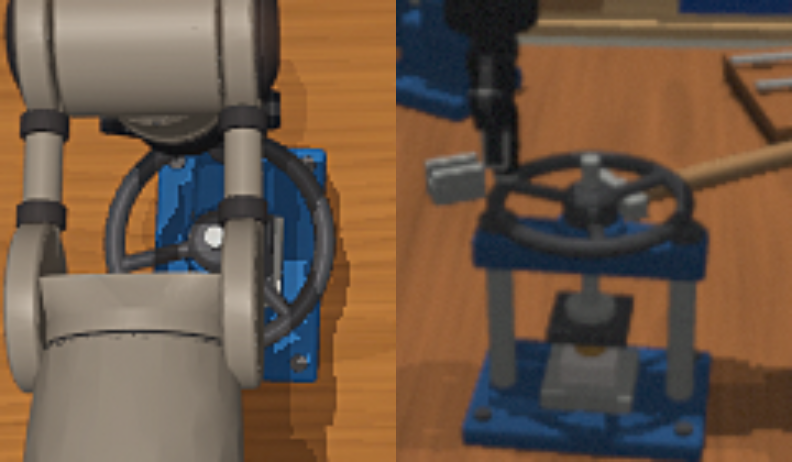

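The handle has gone round behind the finger to the far side and the spokes have turned. Forces are about 5 N, as expected, so I'll carry on.

```bash

python3 shift.py '0 -0.012 0 0
0.001 -0.025 0 0
0.004 -0.037 0 0
0.009 -0.049 0 0
0.016 -0.059 0 0' |egrep 'eef|force: \['
python3 shift.py '0.008 -0.01 0 0
0.018 -0.018 0 0
0.029 -0.024 0 0
0.04 -0.029 0 0
0.053 -0.031 0 0' |egrep 'eef|force: \['
python3 shift.py '0.012 -0.001 0 0
0.025 0 0 0
0.037 0.003 0 0
0.048 0.008 0 0
0.059 0.015 0 0' |egrep 'eef|force: \['
python3 shift.py '0.009 0.008 0 0
0.017 0.018 0 0
0.024 0.029 0 0
0.028 0.041 0 0
0.031 0.053 0 0' |egrep 'eef|force: \['
python3 - <<'E'
from h import *
from rig import robot
a=[robot.read_camera(n) for n in("top","side")]
x=cv2.resize(a[0]["img"][140:280,180:300],None,fx=3.3,fy=3.3);y=cv2.resize(a[1]["img"][140:280,225:345],None,fx=3.3,fy=3.3)
cv2.imwrite("pics/c5.png",np.hstack([x,y])[:,:,::-1]);print(robot.get_obs()['eef_pos'])
E
```

```text
eef_pos: [0.5878, 0.0124, 0.2621]
force: [2.3, 1.7, 1.8]
eef_pos: [0.5338, -0.019, 0.2616]
force: [3.1, 1.9, 0.2]
eef_pos: [0.4756, -0.0033, 0.2626]
force: [5.6, 0.9, 5.7]
eef_pos: [0.444, 0.0497, 0.2627]
force: [1.6, -3.9, 5.5]
[0.44335291 0.05076964 0.26223866]
```

View pics/c5.png

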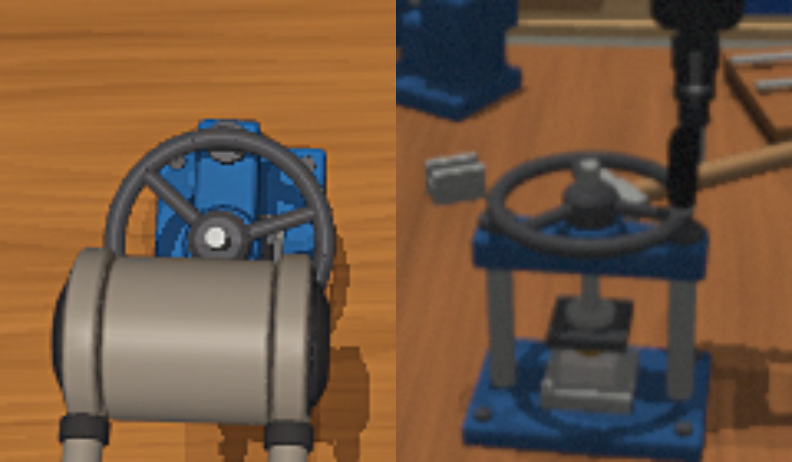

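The handle is on the robot side at crop px (683,170), just ahead of the finger. I'll finish most of the last quarter.

```bash

python3 shift.py '0.001 0.012 0 0
-0.001 0.025 0 0
-0.004 0.037 0 0
-0.009 0.049 0 0
-0.015 0.059 0 0' |egrep 'eef|force: \['
python3 shift.py '-0.009 0.01 0 0
-0.018 0.018 0 0
-0.029 0.024 0 0
-0.033 0.026 0 0
-0.033 0.026 0 0' |egrep 'eef|force: \['
python3 - <<'E'
from h import *
from rig import robot
s0=np.load("side0.npz")
s=robot.read_camera("side");np.savez("side1.npz",**s)
def hand(img):
    m=(img.max(2)<45)
    for r in range(186,216,4):
        u=np.where(m[r,262:312])[0]+262;print(r,u.min() if len(u) else 0,u.max() if len(u) else 0,len(u))
hand(s0["img"]);hand(s["img"]);print(robot.get_obs()['eef_pos'])
y=np.hstack([cv2.resize(i[160:250,245:325],None,fx=5,fy=5,interpolation=cv2.INTER_NEAREST) for i in(s0["img"],s["img"])])
cv2.imwrite("pics/c6.png",y[:,:,::-1])
E
```

```text
eef_pos: [0.459, 0.1086, 0.2622]
force: [-1.6, -3.0, 3.1]
eef_pos: [0.4931, 0.1352, 0.2614]
force: [-1.2, -0.8, -0.6]
186 0 0 0
190 271 295 22
194 262 284 10
198 272 308 21
202 276 291 13
206 276 290 15
210 276 311 12
214 263 302 11
186 291 299 9
190 273 300 26
194 281 297 14
198 267 311 19
202 277 311 20
206 277 310 15
210 282 311 17
214 263 303 19
[0.49281674 0.13502749 0.26152424]
```

View pics/c6.png

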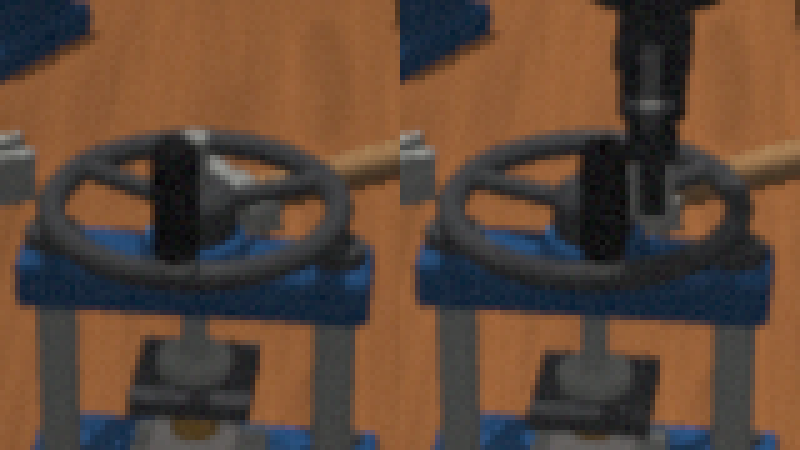

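Before the push the handle centre was at crop px 177; it is now at 206 (minus the panel offset), i.e. 5.8 image px, or about 15 mm, short. That agrees with the contact calibration. I'll push most of it, back off and measure precisely.

```bash

python3 shift.py '-0.004 0.001 0 0
-0.008 0.003 0 0
-0.012 0.004 0 0
-0.013 0.005 0 0
-0.013 0.005 0 0' |egrep 'eef|force: \['
python3 shift.py '0.02 0 0 0
0.05 0 0 0
0.09 0 0 0
0.13 0 0 0
0.13 0 0 0' |egrep 'eef|force: \['
cat > meas.py <<'E'
from h import *
from rig import robot
import sys
print(robot.get_obs()['eef_pos'])
def tmatch(a,b,box,r=8):
    u,v,w,h=box;A=cv2.cvtColor(a,cv2.COLOR_RGB2GRAY);B=cv2.cvtColor(b,cv2.COLOR_RGB2GRAY);f=8
    up=lambda i:cv2.GaussianBlur(cv2.resize(i,None,fx=f,fy=f,interpolation=cv2.INTER_CUBIC),(0,0),5)
    T=up(A[v:v+h,u:u+w]);S=up(B[v-r:v+h+r,u-r:u+w+r]);m=cv2.matchTemplate(S,T,cv2.TM_CCOEFF_NORMED)
    _,mx,_,l=cv2.minMaxLoc(m);return l[0]/f-r,l[1]/f-r,mx
def g(n):
    L=[robot.read_camera(n) for _ in range(4)];return np.mean([x["img"] for x in L],0).astype(np.uint8)
for n,box in(("top",(203,200,17,18)),("side",(272,186,18,22))):
    a=np.load(n+"0.npz")["img"];b=g(n);cv2.imwrite(f"pics/{n}_{sys.argv[1]}.png",b[:,:,::-1])
    print(n,tmatch(a,b,box))
    m=[((i[200:222,198:225] if n=="top" else i[189:209,266:298]).max(2)<(55 if n=="top" else 45)) for i in(a,b)]
    print([ (np.argwhere(k).mean(0),k.sum()) for k in m])
E
python3 meas.py 1
```

```text
eef_pos: [0.5059, 0.1401, 0.262]
force: [-0.7, -0.1, -1.0]
eef_pos: [0.3719, 0.14, 0.2622]
force: [0.2, 0.1, 0.8]
[0.37186005 0.13998669 0.26219232]
top (-0.125, 1.125, 0.9878260493278503)
[(array([10.73636364, 15.12727273]), np.int64(110)), (array([11.99038462, 15.18269231]), np.int64(104))]
side (0.75, -0.125, 0.9287863969802856)
[(array([ 9.67669173, 15.63909774]), np.int64(266)), (array([ 9.70428016, 16.19844358]), np.int64(257))]
```

About 2.3 mm (0.03 rad) is left, and both views and the contact position agree on that. I'll approach again and nudge it.

```bash

python3 shift.py '-0.04 0 0 0
-0.08 0 0 0
-0.11 0 0 0
-0.125 0 0 0
-0.125 0 0 0' |egrep 'eef|force: \['
python3 shift.py '0 0 0 0
0 0 0 0' |egrep 'eef|force: \['
```

```text
eef_pos: [0.5025, 0.1396, 0.2609]
force: [-0.1, -0.1, -0.1]
eef_pos: [0.4998, 0.14, 0.2619]
force: [-0.1, -0.5, 0.8]
```

```bash

python3 shift.py '-0.003 0 0 0
-0.005 0 0 0
-0.006 0 0 0
-0.007 0 0 0
-0.008 0 0 0' |egrep 'eef|force: \['
python3 shift.py '0 0 0 0
0 0 0 0' |egrep 'eef|force: \['
python3 shift.py '0.02 0 0 0
0.05 0 0 0
0.09 0 0 0
0.13 0 0 0
0.13 0 0 0' |egrep 'eef|force: \['
python3 shift.py '0.0 0 0 0
0 0 0 0' |egrep 'eef|force: \['
python3 meas.py 2
```

```text
eef_pos: [0.5083, 0.1401, 0.2622]
force: [-2.0, 0.4, 2.0]
eef_pos: [0.5086, 0.14, 0.262]
force: [-2.2, 1.2, 2.0]
eef_pos: [0.3747, 0.1399, 0.2618]
force: [0.3, -0.4, -0.8]
eef_pos: [0.3799, 0.1399, 0.2623]
force: [-0.1, -0.0, 1.0]
[0.3798611  0.13993036 0.26228189]
top (0.0, 0.125, 0.9952653050422668)
[(array([10.73636364, 15.12727273]), np.int64(110)), (array([10.94339623, 15.3490566 ]), np.int64(106))]
side (0.125, -0.125, 0.9443844556808472)
[(array([ 9.67669173, 15.63909774]), np.int64(266)), (array([ 9.79150579, 15.74517375]), np.int64(259))]
```

The residual is about 0.1 px (roughly 0.3 mm, 0.004 rad), so the turn is complete. I'll back off further and hand in.

```bash

python3 shift.py '0 0.01 -0.03 0
0 0.03 -0.07 0
0 0.05 -0.1 0
0 0.05 -0.1 0
0 0.05 -0.1 0' |egrep 'clock|eef|force: \['
python3 -c "
from h import *
from rig import robot
for n in('top','side'):
    a=np.load(n+'0.npz')['img'];d=(abs(a.astype(int)-robot.read_camera(n)['img']).max(2)>60)
    print([int(d[v:v+30,u:u+40].sum()) for u,v in ([(135,218),(152,150),(370,140),(370,205)] if n=='top' else [(272,288),(195,295),(225,180),(315,175)])])
print(robot.get_obs()['qvel'],robot.hand_in())"
```

```text
clock: 12.65
eef_pos: [0.3786, 0.1901, 0.3619]
force: [0.6, -0.3, 0.1]
[4, 0, 0, 0]
[0, 0, 0, 28]
the job is handed in; nothing more can be done
[-0.00508741  0.00209869  0.00471281  0.0006086   0.00404606  0.00165502] None
```

I pushed the wheel one full turn clockwise, leaving the handle about 0.3 mm (0.004 rad) from where it began; the bottle, hammer, collar and block look unmoved in the camera images, the arm is clear, and I handed in at about 12.8 s.

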